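# Nest the empty parts pans head to tail

### The arm

A 6-joint arm with a two-finger parallel gripper is mounted at the origin on the work surface. World frame = base frame: x ahead of the robot, y to its left, z up, the work surface at z = 0. Lengths are in m, angles in rad, forces in N, time in s.
With the tool pointing down it reaches from about 0.35 to 0.725 m from the base axis. Payload 6 kg.
Tool frame: the origin (TCP) lies at the very end of the fingers, on their centre line; the grasp point (between the pads) lies 19 mm behind it (env.tcp_to_grasp is the distance from the TCP to the grasp point, in m); x points along the fingers, y is the direction in which the jaws open and shut, and the axes are right-handed (so a half turn about x gives the same grasp; the last joint's range is limited). The gripper opens to 85 mm and grips with 20 to 120 N. Pads are 22 mm wide; open, the fingers measure 114 mm over their backs; the gripper's body (76 mm by 85 mm) begins 54 mm behind the grasp point. The pads swing forward as they close: fully open they stand 13 mm farther back than shut.
Start: joints at [1.597, 0.04, 0.085, 0, -1.615, -0.334], TCP at [0.182, 0.572, 0.231] pointing down, gripper open.
Joint ranges: [-2.56, 2.56], [-1.29, 2.01], [-1.08, 1.49], [-3.29, 1.98], [-2.81, -0.18], [-2.99, 2.99]. Speed limits (rad/s): [2.57, 2.57, 3.01, 3.14, 3.14, 3.14].

### API

Orientations are given as a unit quaternion [x, y, z, w].
In Python, from station import env gives the robot as it stands.
- The arm moves only by the tool drive_tool, never from a script. Its argument "increments" is a list of rows, each an object with "dp": the shift along the tool's x, y, z in mm, a list of three; "roll": the turn about the tool's x in rad; "jaw": the finger opening in mm, from 0 to 85.4. A call has exactly 10 rows; each row is the pose to reach, as a shift and turn from the pose commanded when the call began, along the tool's axes at that moment; what a row does not reach only later rows make up. A row lasts 1/8 s, in which the tool goes at most 62.5 mm and 10.7 degrees, less where a joint would pass 70% of its speed; a pose out of reach is approached as far as the arm can. A call with a gripper value outside its range is refused whole. The fingers move at their own pace and stop on an object; the grip force is fixed at half the most. Time passes only in rows, so rows that repeat a pose let the fingers close, or fill a call up. It gives the time, the measured TCP pose, the force and the opening at its end, in the units of the state.
- env.state(): the state, without advancing time (a new reading comes with each control period).
- env.snapshot(name): name is "scene" or "top" or "wrist"; returns the picture (400x640x3 uint8, red, green, blue); there is no depth.
- env.calibration(name): a dict with "intrinsics" (3x3 intrinsics, pixels), "eye" and "orientation" of the camera in the world. Camera axes: x right, y down, z forward; pixel columns grow to the right and rows downward; lengths in m; the calibration is good to about 2 mm. The wrist camera is an equidistant fisheye: a pixel r from the principal point sees the ray r / f radians off the axis. A picture is of the moment at which its call begins: read the wrist's pose just before it. calibration takes no time and is no camera call; for the wrist camera it gives the pose at the moment of the call.
- env.hand_in(): hands the job in, once; it reports no verdict.
The state is a dict: "t": time; "joint_pos": joint angles; "qd": joint speeds; "effort": joint torques, N m; "tcp_pos": TCP position; "tool_rot": TCP orientation; "wrist_force": force on the tool from outside, world axes, zero at the start; "moment": the same for the moment, N m; "gripper_width": finger opening in m.
Only numpy, scipy, OpenCV 4.12 (cv2) and the standard library are available. Lean on these libraries where they do the work, as an engineer would, in place of code of your own. Each camera call takes 0.05 s, during which the arm holds its last target.

### The job

The batch is done and both steel parts pans are empty: nest the smaller pan inside the larger one where that stands, with the handles turned to opposite ends so that they clear each other and the small pan sits flat and fully home on the large pan's floor. Set it in rather than dropping it, and leave everything else on the bench where it lies.

Things in the scene. Friction and masses are not known exactly. Their poses are not given: they have to be found in the camera images.
- large_pan: larger of two loose, empty, oblong stainless parts pans with sloping sides and one handle with a black grip on the +x end. Rim 120 (x) by 92 mm (y) outside, 111 x 83 inside; base 106 x 78 outside; 46 mm deep; floor and sides about 3 mm thick; 202 mm long with the handle; about 0.28 kg. Origin: centre of its underside; +z up, +x along the handle.
- small_pan: smaller of the two empty parts pans, same make, loose on the bench; one handle with a black grip on its +x end. Rim 98 (x) by 70 mm (y) outside; base 84 x 56; 50 mm deep; 180 mm long with the handle; about 0.2 kg, balancing about 13 mm from its middle towards the handle. Origin: centre of its underside; +z up, +x along the handle.
- small_pan_grip (a point): middle of the small pan's black grip, 101 mm along +x from its origin, 53 mm above its underside. The grip is 60 mm long (x), 20 wide, 22 high, level, from 8 mm below to 14 mm above rim height; a steel strap 18 wide, 4 thick, top level with the rim, joins it to the pan over 22 mm.
- large_pan_grip (a point): middle of the large pan's black grip, 112 mm along +x from its origin, 49 mm above its underside; strap and grip of the same size as the small pan's.
- large_pan_in (a point): centre of the large pan's inner floor, 3 mm above its underside. The small pan goes home on it lengthwise, handle over the end without a handle: about 8 mm play all round, its strap 3 mm above the large rim, its grip just outside. With handles over the same end the grips foul each other and it stays tilted; crosswise it does not go in.
- keypad: bystander: hand-held keypad, 85 x 150 x 29 mm, blue and white with a black key face, lying flat. Origin: centre of its underside.
- torque_driver: bystander: black torque screwdriver, 196 mm long, 33 mm thick, lying flat along its own x axis. Origin: centre of its underside.
- tape_roll: bystander: roll of amber tape, 80 mm across, 25 mm high, lying flat. Origin: centre of its underside.
- circuit_board: bystander: green circuit board with components, 75 x 105 mm, 26 mm high, lying flat. Origin: centre of its underside.
- esd_brush: bystander: black bench brush, 150 mm long, 14 mm high, lying along its own x axis. Origin: centre of its underside.
- solvent_bottle: bystander: blue dispenser bottle with a steel top, 72 mm across, 123 mm high, standing. Origin: centre of its underside.
- parts_bin: bystander: blue open bin, 125 x 95 x 55 mm, with aluminium heat sinks in it. Origin: centre of its underside.
- heat_sink: bystander: finned aluminium heat sink, 85 x 60 x 33 mm, lying flat. Origin: centre of its underside.
Not all that is in view belongs to the job. Leave any pink look-alike of the small_pan alone. What is shaped like the large_pan but turquoise is not meant.

How it is judged:
By the outcome, as a careful person would: the job done as asked, in the order asked, and still so for the second after the job is handed in, with the robot touching nothing.
It also fails if it takes over 35 s, if anything falls off the work surface, if the arm or the gripper's body presses on something with over 40 N, if the wrist force passes 120 N, or if a joint passes its speed limit or range.

## Working session

There is one attempt and no reset: what is moved stays moved. The work goes in short steps, Python scripts to look and compute and a tool call to move; the robot and the scene stay as the last step left them, time stands still between calls to the robot, and variables do not carry over. Pictures are saved under pics/ and viewed, and the job is handed in when it is done.

Besides the shell and the picture viewer there is one more tool, called as name([rows], argument=value, ...), one row to a line, values as JSON. drive_tool: Moves the arm, as the interface text tells. Its arguments: {"type":"object","properties":{"increments":{"type":"array"}},"required":["increments"]}

```bash
ls; mkdir -p pics; python3 - <<'E'
from station import env
import cv2
for n in ["scene","top","wrist"]:
    c=env.calibration(n); im=env.snapshot(n)
    cv2.imwrite(f"pics/{n}0.png",im[:,:,::-1]); print(n,c)
print(env.state(), env.tcp_to_grasp)
E
```

```text
pics
scene {'intrinsics': array([[377.69420947,   0.        , 318.81268057],
       [  0.        , 377.69420947, 200.66266426],
       [  0.        ,   0.        ,   1.        ]]), 'eye': array([1.25154084, 0.38467273, 0.79707323]), 'orientation': array([ 0.49722628,  0.76434261, -0.34223052, -0.22677009])}
top {'intrinsics': array([[504.52504587,   0.        , 316.08651605],
       [  0.        , 504.52504587, 200.89903999],
       [  0.        ,   0.        ,   1.        ]]), 'eye': array([0.19690556, 0.0541678 , 1.74718416]), 'orientation': array([-0.70410914,  0.70479441, -0.06418422,  0.05809949])}
wrist {'intrinsics': array([[309.70691629,   0.        , 321.7606197 ],
       [  0.        , 309.70691629, 197.71994626],
       [  0.        ,   0.        ,   1.        ]]), 'eye': array([0.24969109, 0.54972864, 0.37269225]), 'orientation': array([-0.58399431,  0.79970579,  0.11190258, -0.08306079])}
{'t': 0.15, 'joint_pos': array([ 1.59668643e+00,  4.06838462e-02,  8.40557299e-02, -3.25759266e-04,
       -1.61550529e+00, -3.33676802e-01]), 'qd': array([ 0.00148107, -0.00163705,  0.00303088,  0.00146638, -0.00068737,
       -0.00130197]), 'effort': array([-1.70373674e-03, -3.68610406e+01,  3.47693896e+01,  6.93638563e+00,
       -4.40547810e-03,  6.41636770e-07]), 'tcp_pos': array([0.18165141, 0.57157952, 0.23051323]), 'tool_rot': array([-0.69872197,  0.10887066,  0.69877932,  0.10789929]), 'wrist_force': array([-0.07132323,  0.384075  , -0.55572425]), 'moment': array([-0.00829261, -0.01043528,  0.03955993]), 'gripper_width': 0.0852648382543257} 0.0187
```

View pics/scene0.png

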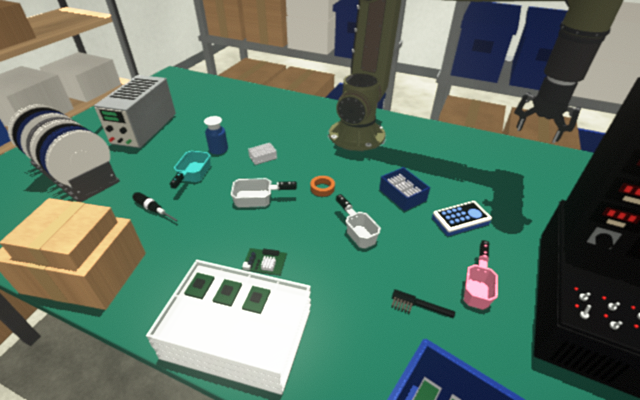

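View pics/top0.png

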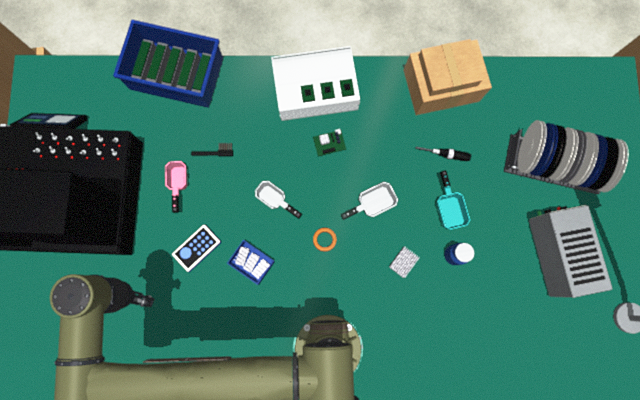

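View pics/wrist0.png

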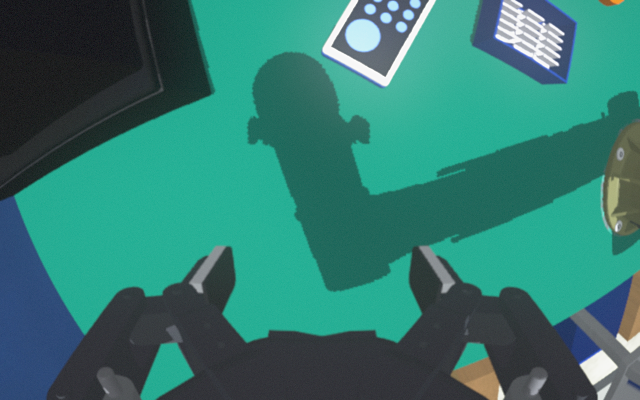

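Candidates in the top view are a steel pan at (270,195) with its grip at (292,211), a steel pan at (378,199) with its grip at (350,215), a pink one at (175,180) and a turquoise one at (452,210). The steel pan on the left looks smaller. I'll check that in a crop and measure it.

```bash
cat > h.py <<'E'
import numpy as np,cv2
from scipy.spatial.transform import Rotation as R
def ray(c,px):
    px=np.atleast_2d(px).astype(float);K=c['intrinsics']
    d=np.c_[(px[:,0]-K[0,2])/K[0,0],(px[:,1]-K[1,2])/K[1,1],np.ones(len(px))]
    return d@R.from_quat(c['orientation']).as_matrix().T
def rayw(c,px):
    px=np.atleast_2d(px).astype(float);K=c['intrinsics']
    u=(px-K[:2,2])/K[0,0]; r=np.linalg.norm(u,axis=1,keepdims=True)+1e-9
    d=np.c_[u/r*np.sin(r),np.cos(r)]
    return d@R.from_quat(c['orientation']).as_matrix().T
def plane(c,px,z,f=ray):
    d=f(c,px);return c['eye']+d*((z-c['eye'][2])/d[:,2:])
def proj(c,p):
    q=(np.atleast_2d(p)-c['eye'])@R.from_quat(c['orientation']).as_matrix()
    K=c['intrinsics'];return np.c_[K[0,0]*q[:,0]/q[:,2]+K[0,2],K[1,1]*q[:,1]/q[:,2]+K[1,2]]
def projw(c,p):
    q=(np.atleast_2d(p)-c['eye'])@R.from_quat(c['orientation']).as_matrix()
    K=c['intrinsics'];n=np.linalg.norm(q[:,:2],axis=1);t=np.arctan2(n,q[:,2])
    return K[0,0]*q[:,:2]/n[:,None]*t[:,None]+K[:2,2]
E
python3 - <<'E'
from station import env
from h import *
c=env.calibration("top");im=cv2.imread("pics/top0.png")
cr=im[160:240,240:420];cv2.imwrite("pics/crop0.png",cv2.resize(cr,None,fx=4.4,fy=4.4,interpolation=cv2.INTER_CUBIC))
hsv=cv2.cvtColor(im,cv2.COLOR_BGR2HSV)
nm=["small","large"]
for name,(x0,y0,x1,y1),zr in [("left",(245,170,310,225),.05),("right",(335,170,405,225),.046)]:
    roi=hsv[y0:y1,x0:x1]
    m=((roi[:,:,1]<60)&(roi[:,:,2]>110)).astype(np.uint8)
    n,l,s,_=cv2.connectedComponentsWithStats(m);k=1+np.argmax(s[1:,4])
    cs,_=cv2.findContours((l==k).astype(np.uint8),cv2.RETR_EXTERNAL,cv2.CHAIN_APPROX_NONE)
    p=plane(c,cs[0][:,0]+[x0,y0],zr)[:,:2]
    print(name,s[k],cv2.minAreaRect((p*1000).astype(np.float32)))
    b=((roi[:,:,2]<60)).astype(np.uint8)
    n,l,s,ce=cv2.connectedComponentsWithStats(b);
    k=1+np.argmax(s[1:,4]);cs,_=cv2.findContours((l==k).astype(np.uint8),cv2.RETR_EXTERNAL,cv2.CHAIN_APPROX_NONE)
    q=plane(c,cs[0][:,0]+[x0,y0],zr+.014)[:,:2];print(' grip',s[k],cv2.minAreaRect((q*1000).astype(np.float32)))
E
```

```text
left [ 10  11  36  29 618] ((506.97576904296875, 184.69598388671875), (135.80154418945312, 72.74533081054688), 53.03929138183594)
 grip [41 35 16 13 54] ((455.7762451171875, 115.48658752441406), (54.256568908691406, 18.310546875), 52.94453430175781)
right [ 21  12  42  35 967] ((496.60235595703125, -162.03680419921875), (93.9631118774414, 146.4616241455078), 26.49774932861328)
 grip [13 41  9  6 13] ((448.0335693359375, -82.41386413574219), (4.5541768074035645, 32.073116302490234), 26.61846923828125)
```

View pics/crop0.png

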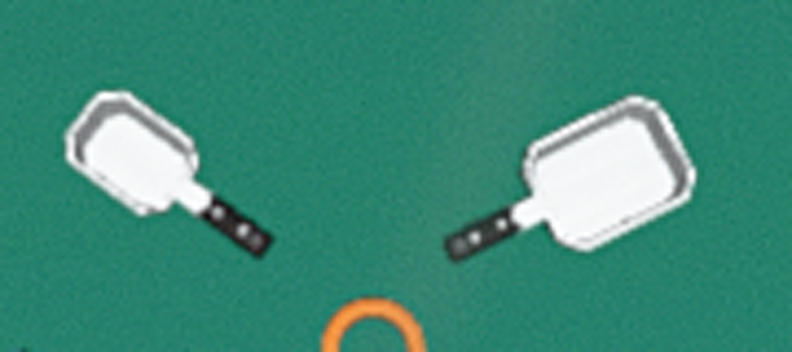

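The crop shows the smaller steel pan on the left (pixel 270,195) and the larger on the right (pixel 378,199). Both grips point down and inward, towards the tape roll. I'll refine the poses with the scene view, then plan the approach.

```bash
cat >> h.py <<'E'
def rel(s,target,yaw_y):
    """dp mm & roll to bring the TCP to target with tool y at heading yaw_y (mod pi); tool assumed down"""
    M=R.from_quat(s['tool_rot']).as_matrix()
    dp=M.T@(np.array(target)-s['tcp_pos'])*1000
    a=np.arctan2(M[1,1],M[0,1]); d=yaw_y-a
    d=(d+np.pi/2)%np.pi-np.pi/2
    return dp,-d,np.degrees(a),M
E
python3 - <<'E'
from station import env
from h import *
s=env.state()
g=np.array([.4558,.1155]);u=-np.array([np.cos(np.radians(53)),np.sin(np.radians(53))])
print(rel(s,[*(g-u*.005),.20],np.radians(53-90)))
im=cv2.imread("pics/scene0.png");cv2.imwrite("pics/crop1.png",cv2.resize(im[160:260,220:420],None,fx=4,fy=4,interpolation=cv2.INTER_CUBIC))
E
```

```text
(array([  31.04070849,  346.83983585, -401.08364716]), np.float64(-1.2327969490930117), np.float64(-107.63406217963379), array([[-2.90711462e-04, -3.02936222e-01, -9.53010787e-01],
       [-1.34505413e-03, -9.53009847e-01,  3.02936334e-01],
       [-9.99999053e-01,  1.36991816e-03, -1.30414731e-04]]))
```

View pics/crop1.png

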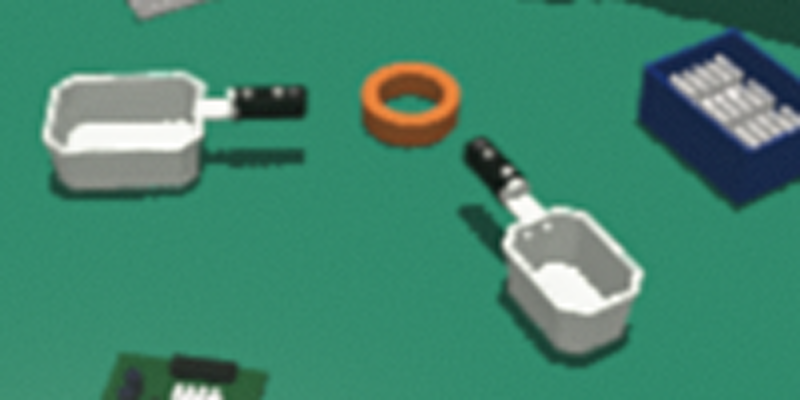

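drive_tool([
  {"dp": [0, 35, -40], "roll": 0.18},
  {"dp": [0, 70, -80], "roll": 0.36},
  {"dp": [-5, 105, -120], "roll": 0.54},
  {"dp": [-8, 140, -160], "roll": 0.72},
  {"dp": [-10, 175, -200], "roll": 0.9},
  {"dp": [-12, 210, -240], "roll": 1.08},
  {"dp": [-15, 245, -280], "roll": 1.26},
  {"dp": [-18, 280, -320], "roll": 1.44},
  {"dp": [-20, 315, -360], "roll": 1.62},
  {"dp": [-20, 347, -401], "roll": 1.8},
])

```text
$.increments[0]: bad value
```

```bash
python3 - <<'E'
from station import env
from h import *
s=env.state();c=env.calibration("wrist");im=env.snapshot("wrist")
np.savez("w1.npz",**c);cv2.imwrite("pics/wrist1.png",im[:,:,::-1]);print(s['t'],s['tcp_pos'],s['joint_pos'],s['qd'],rel(s,s['tcp_pos'],0)[2],c)
E
```

```text
0.15 [0.18165141 0.57157952 0.23051323] [ 1.59668643e+00  4.06838462e-02  8.40557299e-02 -3.25759266e-04
 -1.61550529e+00 -3.33676802e-01] [ 0.00148107 -0.00163705  0.00303088  0.00146638 -0.00068737 -0.00130197] -107.63406217963379 {'intrinsics': array([[309.70691629,   0.        , 321.7606197 ],
       [  0.        , 309.70691629, 197.71994626],
       [  0.        ,   0.        ,   1.        ]]), 'eye': array([0.24970691, 0.54973683, 0.37282692]), 'orientation': array([-0.58400595,  0.79969783,  0.11196742, -0.08296823])}
```

View pics/wrist1.png

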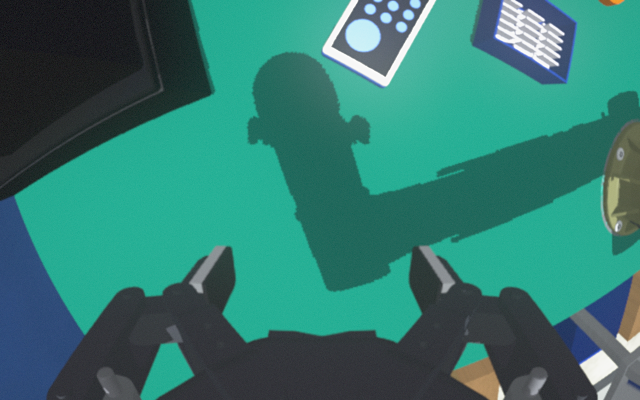

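The call was refused because every row needs "jaw". I'll send it again with the jaw included.

drive_tool([
  {"dp": [0, 35, -40], "roll": 0.18, "jaw": 85},
  {"dp": [0, 70, -80], "roll": 0.36, "jaw": 85},
  {"dp": [-5, 105, -120], "roll": 0.54, "jaw": 85},
  {"dp": [-8, 140, -160], "roll": 0.72, "jaw": 85},
  {"dp": [-10, 175, -200], "roll": 0.9, "jaw": 85},
  {"dp": [-12, 210, -240], "roll": 1.08, "jaw": 85},
  {"dp": [-15, 245, -280], "roll": 1.26, "jaw": 85},
  {"dp": [-18, 280, -320], "roll": 1.44, "jaw": 85},
  {"dp": [-20, 315, -360], "roll": 1.62, "jaw": 85},
  {"dp": [-20, 347, -401], "roll": 1.8, "jaw": 85},
])

```text
t: 1.45
tcp_pos: [0.4594, 0.118, 0.2517]
tool_rot: [-0.348, 0.615, 0.348, 0.616]
wrist_force: [0.2, 1.1, 0.0]
gripper_width: 0.0851
```

```bash
python3 - <<'E'
from station import env
from h import *
s=env.state();c=env.calibration("wrist");im=env.snapshot("wrist")
np.savez("w1.npz",**c);cv2.imwrite("pics/wrist1b.png",im[:,:,::-1]);print(s['t'],s['tcp_pos'],s['joint_pos'],s['qd'],rel(s,s['tcp_pos'],0)[2],c)
E
```

```text
1.45 [0.45938628 0.1180091  0.25173387] [ 6.78611634e-01 -2.95842272e-01 -1.82967514e-01 -2.63900502e-06
 -1.68257336e+00 -1.22135840e+00] [-0.97145063  0.35452681  0.26309461 -0.00167705  0.08276012 -0.46333269] 148.90290673109064 {'intrinsics': array([[309.70691629,   0.        , 321.7606197 ],
       [  0.        , 309.70691629, 197.71994626],
       [  0.        ,   0.        ,   1.        ]]), 'eye': array([0.4243683 , 0.05709636, 0.39397198]), 'orientation': array([0.2659951 , 0.95381164, 0.13441651, 0.03771159])}
```

View pics/wrist1b.png

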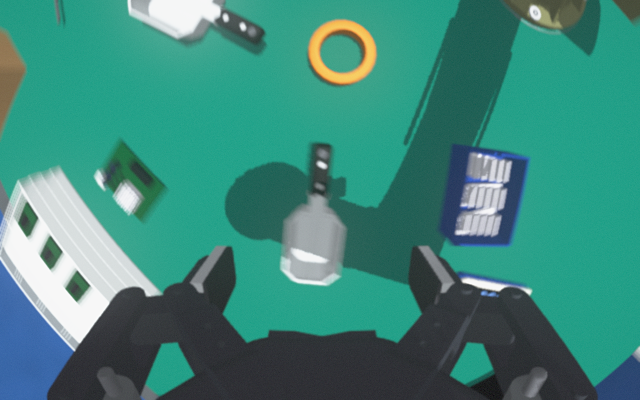

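```bash
cat > meas.py <<'E'
from station import env
from h import *
import sys
tag=sys.argv[1]
s=env.state();c=env.calibration("wrist");im=env.snapshot("wrist")
np.savez(f"w{tag}.npz",**c);cv2.imwrite(f"pics/wrist{tag}.png",im[:,:,::-1]);print(s['t'],s['tcp_pos'],np.abs(s['qd']).max())
E
python3 meas.py 2; python3 - <<'E'
from h import *
c=dict(np.load("w2.npz"));im=cv2.imread("pics/wrist2.png")
hsv=cv2.cvtColor(im,cv2.COLOR_BGR2HSV)
def comp(m,name,z,zs):
    n,l,s,ce=cv2.connectedComponentsWithStats(m.astype(np.uint8))
    for k in range(1,n):
        if s[k,4]>150 and s[k,1]<300:
            cs,_=cv2.findContours((l==k).astype(np.uint8),cv2.RETR_EXTERNAL,cv2.CHAIN_APPROX_NONE)
            for z in zs:
                p=plane(c,cs[0][:,0],z,rayw)[:,:2]*1000
                r=cv2.minAreaRect(p.astype(np.float32));print(name,s[k],z,np.round(r[0],1),np.round(r[1],1),round(r[2],1))
comp((hsv[:,:,2]<75)&(np.arange(640)[None]<460)&(np.arange(400)[:,None]<240),"dark",0,[.046+.014,.05+.014])
comp((hsv[:,:,1]<70)&(hsv[:,:,2]>90),"steel",0,[.046,.05])
cv2.imwrite("pics/crop2.png",cv2.resize(im[0:300,100:420],None,fx=2,fy=2,interpolation=cv2.INTER_CUBIC))
E
```

```text
1.5 [0.46126779 0.11385946 0.25127018] 0.09357574133506227
dark [236  34  31  16 152] 0.06 [449.3 -53.7] [16.8 33.5] 59.9
dark [236  34  31  16 152] 0.064 [449.  -52.5] [16.6 33.1] 59.9
dark [318 148  20  53 553] 0.06 [457.1 114.6] [58.4 19.2] 55.1
dark [318 148  20  53 553] 0.064 [456.7 113.9] [57.7 18.9] 55.1
dark [134 168  25  26 271] 0.06 [6.497e+02 4.000e-01] [13.7 39.8] 14.7
dark [134 168  25  26 271] 0.064 [647.    1.1] [13.5 39.3] 14.7
steel [ 128    0  107   45 3463] 0.046 [ 512.6 -144.3] [ 59.  158.7] 46.7
steel [ 128    0  107   45 3463] 0.05 [ 511.6 -142. ] [ 58.3 156.9] 46.7
steel [512   0  73  27 893] 0.046 [60.8 81.9] [ 40.5 155.5] 74.7
steel [512   0  73  27 893] 0.05 [65.  81.6] [ 40.  153.7] 74.7
steel [ 463  152   53   84 2918] 0.046 [291.9 250.3] [109.4  64.8] 55.8
steel [ 463  152   53   84 2918] 0.05 [293.4 248. ] [108.1  64.1] 55.8
steel [    0   178   164   174 12616] 0.046 [958.1 -18.5] [354.5 373.5] 8.6
steel [    0   178   164   174 12616] 0.05 [952.  -17.7] [350.5 369.2] 8.6
steel [120 189  29  31 533] 0.046 [699.7  11.7] [41.9 33.7] 13.9
steel [120 189  29  31 533] 0.05 [696.5  12.2] [41.4 33.3] 13.9
steel [ 291  195   61   93 4268] 0.046 [510.4 188. ] [124.7  71.7] 53.7
steel [ 291  195   61   93 4268] 0.05 [509.4 186.5] [123.2  70.9] 53.7
steel [190 246  36  47 544] 0.046 [662.5 138.1] [89.2 23.3] 27.4
steel [190 246  36  47 544] 0.05 [659.8 137.1] [88.2 23. ] 27.4
steel [418 246  37  47 566] 0.046 [397.2 301.8] [89.7 24. ] 88.9
steel [418 246  37  47 566] 0.05 [397.5 298.9] [88.6 23.7] 88.9
steel [466 277  70  22 487] 0.046 [317.1 401. ] [ 20.1 147.2] 40.6
steel [466 277  70  22 487] 0.05 [318.4 397.1] [ 19.9 145.5] 40.6
```

View pics/crop2.png

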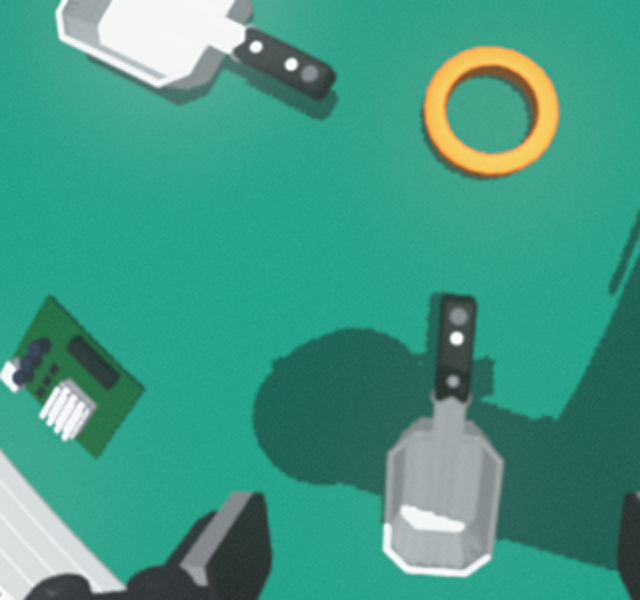

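The close view confirms the pick: the small steel pan's grip is at pixel (328,174), grey-white, and the measured rim is 98 x 70. The large pan is at upper left. I'll turn slightly and come part-way down over the grip.

drive_tool([
  {"dp": [30, -1, 0], "roll": 0.09, "jaw": 85},
  {"dp": [60, -1, 0], "roll": 0.09, "jaw": 85},
  {"dp": [90, -1, 0], "roll": 0.09, "jaw": 85},
  {"dp": [120, -1, 0], "roll": 0.09, "jaw": 70},
  {"dp": [130, -1, 0], "roll": 0.09, "jaw": 60},
  {"dp": [130, -1, 0], "roll": 0.09, "jaw": 60},
  {"dp": [130, -1, 0], "roll": 0.09, "jaw": 60},
  {"dp": [130, -1, 0], "roll": 0.09, "jaw": 60},
  {"dp": [130, -1, 0], "roll": 0.09, "jaw": 60},
  {"dp": [130, -1, 0], "roll": 0.09, "jaw": 60},
])

```text
t: 2.8
tcp_pos: [0.4597, 0.1191, 0.1215]
tool_rot: [-0.321, 0.63, 0.321, 0.63]
wrist_force: [0.3, -0.1, 0.0]
gripper_width: 0.0601
```

```bash
python3 meas.py 3; python3 - <<'E'
from station import env
from h import *
s=env.state();print(rel(s,[.4596,.1180,.033],np.radians(144)),s['wrist_force'])
c=dict(np.load("w3.npz"));im=cv2.imread("pics/wrist3.png")
hsv=cv2.cvtColor(im,cv2.COLOR_BGR2HSV)
m=(hsv[:,:,2]<75);m[:, :240]=0;m[:,410:]=0;m[300:]=0
n,l,s,ce=cv2.connectedComponentsWithStats(m.astype(np.uint8))
for k in range(1,n):
    if s[k,4]>150:
        cs,_=cv2.findContours((l==k).astype(np.uint8),cv2.RETR_EXTERNAL,cv2.CHAIN_APPROX_NONE)
        r=cv2.minAreaRect((plane(c,cs[0][:,0],.064,rayw)[:,:2]*1000).astype(np.float32));print(s[k],r)
E
```

```text
2.8 [0.45970468 0.11913196 0.12151   ] 0.0038755596112491205
(array([88.44740349, -0.57046177, -0.95611678]), np.float64(0.0012870420744959254), np.float64(144.07374207892437), array([[ 1.60179163e-04, -8.09772823e-01,  5.86743512e-01],
       [ 2.71952319e-05,  5.86743523e-01,  8.09772831e-01],
       [-9.99999987e-01, -1.13752108e-04,  1.16006046e-04]])) [ 0.59954735  0.20120391 -0.07767888]
[ 309  163   29   83 1734] ((456.25823974609375, 112.9320297241211), (58.61492156982422, 19.114253997802734), 54.797142028808594)
[240 240  23  60 945] ((530.4325561523438, 123.45182800292969), (54.10502624511719, 17.144699096679688), 47.046409606933594)
[ 381  240   29   60 1023] ((444.97802734375, 187.12429809570312), (57.66039276123047, 18.922016143798828), 74.49838256835938)
```

View pics/wrist3.png

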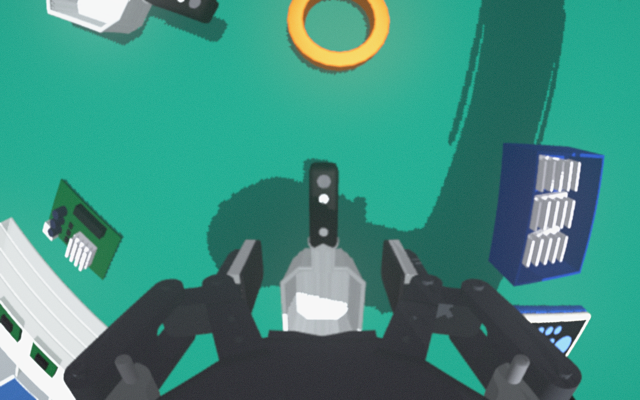

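The picture shows the grip at (323,205), centred between the fingers. I'll lower and close.

drive_tool([
  {"dp": [25, -1, -2], "roll": 0, "jaw": 60},
  {"dp": [50, -1, -2], "roll": 0, "jaw": 60},
  {"dp": [75, -1, -2], "roll": 0, "jaw": 60},
  {"dp": [88, -1, -2], "roll": 0, "jaw": 60},
  {"dp": [88, -1, -2], "roll": 0, "jaw": 45},
  {"dp": [88, -1, -2], "roll": 0, "jaw": 30},
  {"dp": [88, -1, -2], "roll": 0, "jaw": 10},
  {"dp": [88, -1, -2], "roll": 0, "jaw": 10},
  {"dp": [88, -1, -2], "roll": 0, "jaw": 10},
  {"dp": [88, -1, -2], "roll": 0, "jaw": 10},
])

```text
t: 4.1
tcp_pos: [0.4598, 0.1171, 0.0343]
tool_rot: [-0.322, 0.629, 0.321, 0.63]
wrist_force: [-1.6, -0.2, 5.5]
gripper_width: 0.0192
```

drive_tool([
  {"dp": [0, 0, 0], "roll": 0, "jaw": 10},
  {"dp": [-10, 0, 0], "roll": 0, "jaw": 10},
  {"dp": [-30, 0, 0], "roll": 0, "jaw": 10},
  {"dp": [-50, 0, 0], "roll": 0, "jaw": 10},
  {"dp": [-75, 0, 0], "roll": 0, "jaw": 10},
  {"dp": [-100, 0, 0], "roll": 0, "jaw": 10},
  {"dp": [-120, 0, 0], "roll": 0, "jaw": 10},
  {"dp": [-130, 0, 0], "roll": 0, "jaw": 10},
  {"dp": [-130, 0, 0], "roll": 0, "jaw": 10},
  {"dp": [-130, 0, 0], "roll": 0, "jaw": 10},
])

```text
t: 5.35
tcp_pos: [0.4588, 0.1168, 0.1621]
tool_rot: [-0.321, 0.631, 0.321, 0.629]
wrist_force: [0.5, -0.1, -2.7]
gripper_width: 0.0186
```

```bash
python3 meas.py 4; python3 - <<'E'
from station import env
from h import *
s=env.state();print(s['wrist_force'],s['moment'],s['tcp_pos'],s['gripper_width'])
im=env.snapshot("scene");cv2.imwrite("pics/scene4.png",im[:,:,::-1])
cv2.imwrite("pics/scene4c.png",cv2.resize(im[100:280,200:440,::-1],None,fx=3,fy=3,interpolation=cv2.INTER_CUBIC))
E
```

```text
5.35 [0.45878313 0.11675698 0.16211208] 0.004384266954948324
[ 0.0770527  -0.28214643 -2.78301595] [-0.17948126  0.14498132  0.00244087] [0.45878566 0.11671597 0.16210342] 0.019120808033032975
```

View pics/wrist4.png

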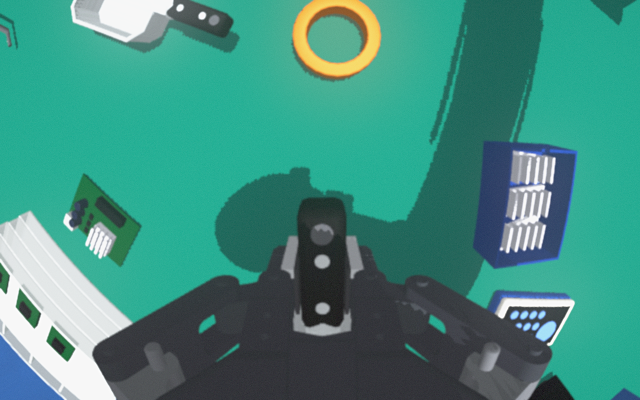

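View pics/scene4c.png

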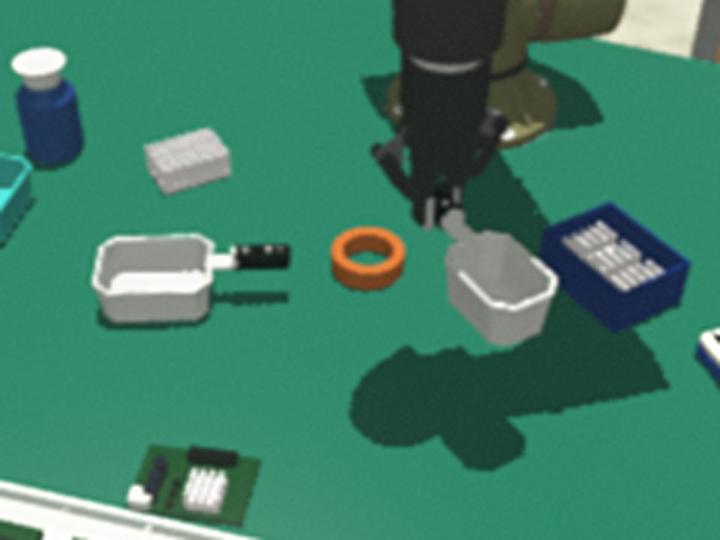

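The pan is held and lifted. I'll check whether it drooped by comparing the positions of the grip's studs.

```bash
python3 - <<'E'
from h import *
from scipy.optimize import least_squares
c3=dict(np.load("w3.npz"));c4=dict(np.load("w4.npz"))
def studs(f,y0,y1):
    im=cv2.imread(f);g=cv2.cvtColor(im,cv2.COLOR_BGR2GRAY)
    m=np.zeros_like(g);m[y0:y1,312:332]=(g[y0:y1,312:332]>85)
    n,l,s,ce=cv2.connectedComponentsWithStats(m);print([(list(np.round(ce[k],1)),s[k,4]) for k in range(1,n) if s[k,4]>8])
    return np.array([ce[k] for k in range(1,n) if s[k,4]>8])
a=studs("pics/wrist3.png",168,240);b=studs("pics/wrist4.png",215,317)
p=plane(c3,a[:3],.064,rayw);print(p)
g0=np.array([.4598,.1171,.053]);g1=np.array([.45878,.11675,.1621+.0187])
u=np.array([-np.cos(np.radians(54.5)),-np.sin(np.radians(54.5)),0]);ax=np.array([u[1],-u[0],0]) # rotation about ax lifts u?
def f(v):
    q=R.from_rotvec(ax*v[0]).apply(p-g0)+g1+[0,0,v[2]]+u*v[1]
    return (projw(c4,q)-b[:3]).ravel()
r=least_squares(f,[0,0,0]);print("fit",np.degrees(r.x[0]),r.x[1:],r.fun.round(1),"zero",f([0,0,0]).round(1), "u dz", R.from_rotvec(ax*r.x[0]).apply(u)[2])
r=least_squares(lambda v:f([v[0],v[1],0]),[0,0]);print(np.degrees(r.x[0]),r.x,r.fun.round(1))
E
```

```text
[([np.float64(323.5), np.float64(181.1)], np.int32(182)), ([np.float64(323.4), np.float64(198.2)], np.int32(110)), ([np.float64(323.1), np.float64(231.6)], np.int32(78))]
[([np.float64(322.5), np.float64(228.2)], np.int32(135)), ([np.float64(321.7), np.float64(261.2)], np.int32(186)), ([np.float64(322.0), np.float64(308.1)], np.int32(148))]
[[0.44589809 0.09933612 0.064     ]
 [0.45291289 0.10884338 0.064     ]
 [0.46723627 0.12828166 0.064     ]]
fit -16.700861158485868 [-0.0066942  -0.00750253] [ 4.9  3.1  5.4 -3.6  4.5  0.4] zero [ 5.5  6.3  5.9 -0.1  4.7  0.5] u dz -0.28737491593816183
-6.55793992743985 [-0.11445764 -0.00044062] [ 5.4  2.3  5.8 -3.1  4.7  0.8]
```

The studs agree with a level pan; the first one is spoiled by glare. I'll turn the pan to its final heading at a stop where the wrist camera can see the large pan ahead.

drive_tool([
  {"dp": [0, -5, -9], "roll": -0.07, "jaw": 10},
  {"dp": [0, -15, -28], "roll": -0.21, "jaw": 10},
  {"dp": [0, -27, -48], "roll": -0.37, "jaw": 10},
  {"dp": [0, -39, -70], "roll": -0.54, "jaw": 10},
  {"dp": [0, -51, -92], "roll": -0.71, "jaw": 10},
  {"dp": [0, -63, -113], "roll": -0.87, "jaw": 10},
  {"dp": [0, -72, -130], "roll": -1.02, "jaw": 10},
  {"dp": [0, -77, -138], "roll": -1.09, "jaw": 10},
  {"dp": [0, -77, -138], "roll": -1.09, "jaw": 10},
  {"dp": [0, -77, -138], "roll": -1.09, "jaw": 10},
])

```text
t: 6.7
tcp_pos: [0.4407, -0.0398, 0.1631]
tool_rot: [-0.601, 0.372, 0.601, 0.372]
wrist_force: [0.1, 0.2, -2.6]
gripper_width: 0.0193
```

```bash
python3 meas.py 5; python3 - <<'E'
from station import env
from h import *
s=env.state();print(s['wrist_force'],s['gripper_width'],rel(s,[.544,-.257,.16],np.radians(206.5)-np.pi),s['joint_pos'])
E
```

```text
6.7 [ 0.44067696 -0.03976739  0.16307795] 0.00609650862271329
[ 0.51229187 -0.08815211 -2.61600086] 0.019225127736717775 (array([   3.15185194,    4.45642618, -240.58292781]), np.float64(-0.00023550463633181806), np.float64(-153.51349342171758), array([[-1.61723322e-04, -8.95039403e-01, -4.45987041e-01],
       [-9.27828413e-05, -4.45987032e-01,  8.95039417e-01],
       [-9.99999983e-01,  1.86128693e-04, -1.09177945e-05]])) [ 3.70385573e-01 -3.97332572e-01 -4.20373199e-01  2.79585588e-05
 -1.54794004e+00  9.18905337e-02]
```

View pics/wrist5.png

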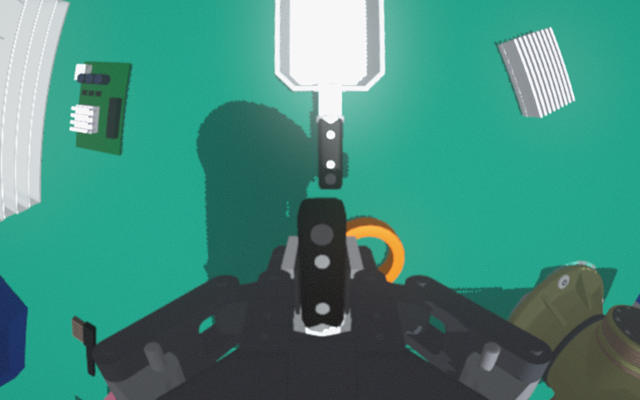

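```bash
python3 - <<'E'
from h import *
c=dict(np.load("w5.npz"));im=cv2.imread("pics/wrist5.png");hsv=cv2.cvtColor(im,cv2.COLOR_BGR2HSV)
m=((hsv[:,:,1]<70)&(hsv[:,:,2]>90));m[:,:260]=0;m[:,400:]=0;m[122:]=0
cs,_=cv2.findContours(m.astype(np.uint8),cv2.RETR_EXTERNAL,cv2.CHAIN_APPROX_NONE)
k=max(cs,key=cv2.contourArea)[:,0]
k=k[k[:,1]>1];P=plane(c,k,.046,rayw)[:,:2]*1000
u=np.array([-.446,.895]);v=np.array([-u[1],u[0]]) # v = left of handle
# side edges: px rows<70
for nm,sel in [("left",(k[:,1]<68)&(k[:,0]<300)),("right",(k[:,1]<68)&(k[:,0]>360))]:
    q=P[sel];vx,vy,x0,y0=cv2.fitLine(q.astype(np.float32),cv2.DIST_L1,0,.01,.01).ravel();print(nm,np.degrees(np.arctan2(vy,vx))%180,(q@v).mean(),(q@v).std())
e=P[(k[:,1]>82)&(k[:,1]<100)&((k[:,0]<313)&(k[:,0]>295)|(k[:,0]>345)&(k[:,0]<365))]
print("near rim u",(e@u), )
d=(hsv[:,:,2]<75);d[:,:312]=0;d[:,345:]=0;d[:112]=0;d[192:]=0
n,l,s,ce=cv2.connectedComponentsWithStats(d.astype(np.uint8));j=1+np.argmax(s[1:,4])
cs,_=cv2.findContours((l==j).astype(np.uint8),cv2.RETR_EXTERNAL,cv2.CHAIN_APPROX_NONE)
r=cv2.minAreaRect((plane(c,cs[0][:,0],.06,rayw)[:,:2]*1000).astype(np.float32));print(s[j],r, np.array(r[0])@u,np.array(r[0])@v)
E
```

```text
left 116.54915 -416.640192646056 0.25982510482958976
right 115.88719 -325.1851245813887 0.2158694120403554
near rim u [-320.67168669 -320.6547213  -320.63837489 -320.62264671 -320.60753603
 -320.59304218 -320.57916447 -320.5659023  -320.55325504 -320.54122215
 -320.52980306 -320.51899729 -320.50880434 -320.49922378 -321.33189374
 -320.48189812 -319.63298791 -320.57385352 -320.5875038  -320.60177211
 -320.61665919 -320.63216582 -320.64829282 -320.665041   -320.68241125
 -320.70040445 -320.71902155 -320.7382635  -320.7581313  -320.77862598
 -320.79974858 -320.8215002  -320.84388196 -320.86689501 -320.89054054
 -320.91481977]
[319 151  23  38 409] ((446.16998291015625, -64.3040542602539), (17.854408264160156, 30.4168758392334), 26.273496627807617) -256.54394094085694 -370.64252650451664
```

drive_tool([
  {"dp": [0, 0, -12], "roll": 0, "jaw": 10},
  {"dp": [0, 1, -40], "roll": 0.005, "jaw": 10},
  {"dp": [0, 2, -80], "roll": 0.005, "jaw": 10},
  {"dp": [0, 3, -125], "roll": 0.005, "jaw": 10},
  {"dp": [0, 4, -170], "roll": 0.005, "jaw": 10},
  {"dp": [0, 5, -210], "roll": 0.005, "jaw": 10},
  {"dp": [0, 6, -235], "roll": 0.005, "jaw": 10},
  {"dp": [0, 6, -243], "roll": 0.005, "jaw": 10},
  {"dp": [0, 6, -243], "roll": 0.005, "jaw": 10},
  {"dp": [0, 6, -243], "roll": 0.005, "jaw": 10},
])

```text
t: 8.0
tcp_pos: [0.5438, -0.2595, 0.1635]
tool_rot: [0.601, -0.373, -0.601, -0.373]
wrist_force: [-0.1, 0.1, -2.7]
gripper_width: 0.0193
```

```bash
python3 meas.py 6; python3 - <<'E'
from station import env
from h import *
s=env.state();print(s['wrist_force'],s['gripper_width'],rel(s,[.544,-.260,.16],np.radians(206.2)-np.pi)[:3])
im=env.snapshot("scene");cv2.imwrite("pics/scene6.png",cv2.resize(im[60:260,130:370,::-1],None,fx=3,fy=3,interpolation=cv2.INTER_CUBIC))
im=env.snapshot("top");cv2.imwrite("pics/top6f.png",im[:,:,::-1]);cv2.imwrite("pics/top6.png",cv2.resize(im[130:290,300:500,::-1],None,fx=3.6,fy=3.6,interpolation=cv2.INTER_CUBIC))
E
```

```text
8.0 [ 0.54380856 -0.25952017  0.1634848 ] 0.008413530652650374
[-0.61999833  1.04402074 -2.7947498 ] 0.019334960117978427 (array([ 3.64950781,  0.098924  , -0.58561191]), np.float64(0.0016635234068527183), np.float64(-153.70468712966613))
```

View pics/scene6.png

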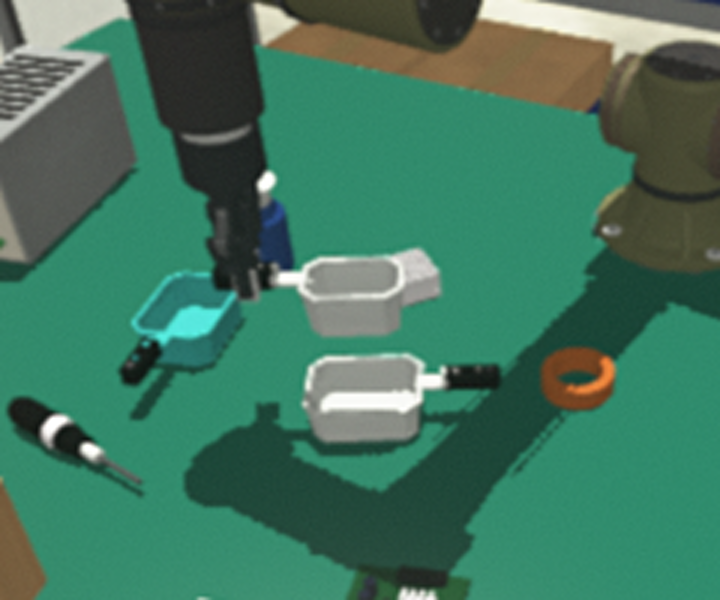

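View pics/top6.png

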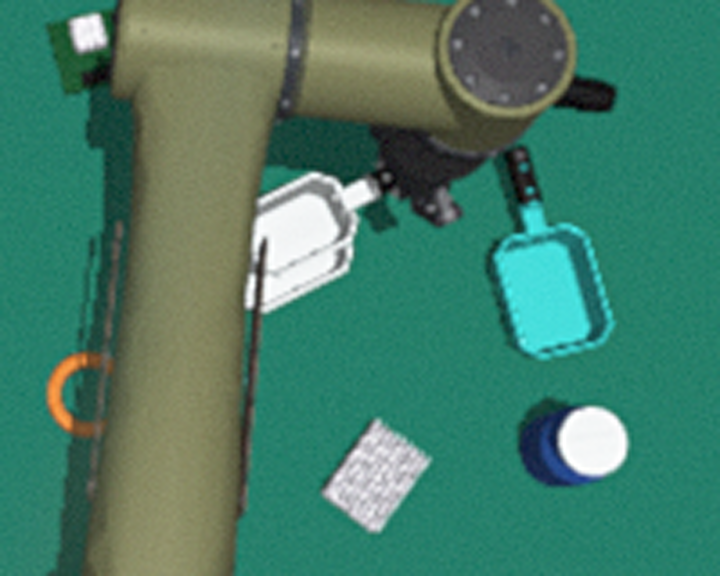

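View pics/wrist6.png

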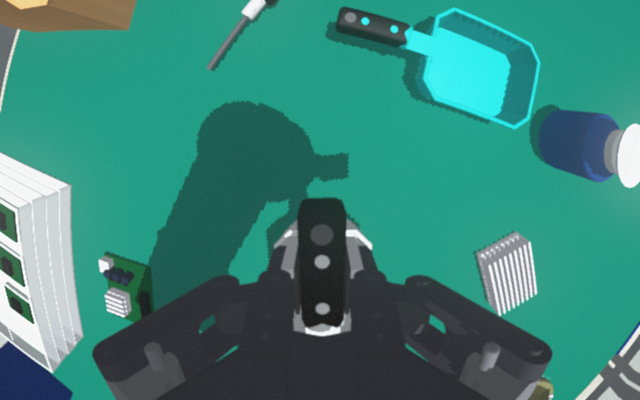

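```bash
python3 - <<'E'
from station import env
from h import *
c=env.calibration("scene");im=cv2.imread("pics/scene6.png").copy()
def pan(o,ang,z,L,W):
    u=np.array([np.cos(ang),np.sin(ang),0]);v=np.array([-u[1],u[0],0])
    return np.array([o+u*a*L/2+v*b*W/2+np.array([0,0,z]) for a,b in [(-1,0),(1,0),(0,1),(0,-1)]])
a=np.radians(-63.8);t=np.array([.5438,-.2595,0]);o=t-.0958*np.array([np.cos(a),np.sin(a),0])
for P,col in [(pan(o,a,.1792,.098,.07),(0,0,255)),(pan(np.array([.5016,-.1743,0]),a,.046,.120,.092),(255,0,0))]:
    q=(proj(c,P)-[130,60])*3;print(q.round(0))
    for x in q: cv2.circle(im,tuple(int(i) for i in x),3,col,-1)
cv2.imwrite("pics/scene6o.png",im[200:470,200:560].repeat(2,0).repeat(2,1))
E
```

```text
[[397. 273.]
 [294. 275.]
 [342. 295.]
 [349. 254.]]
[[418. 379.]
 [302. 382.]
 [356. 410.]
 [364. 353.]]
```

View pics/scene6o.png

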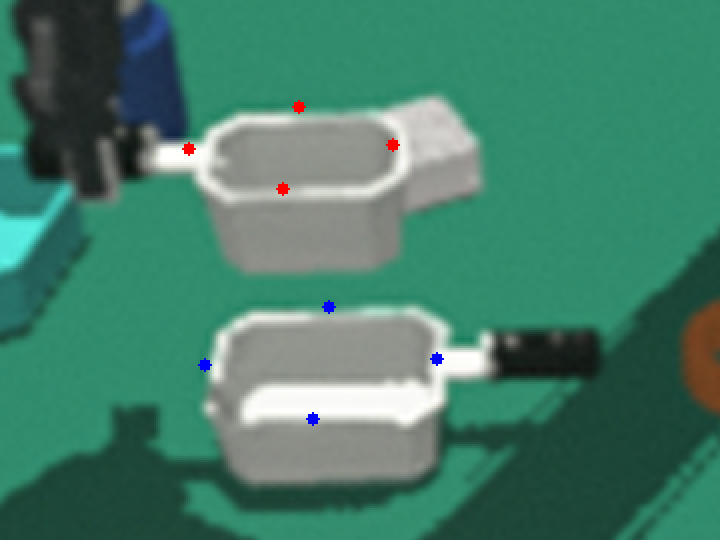

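The scene overlay puts the small pan about 3–4 mm too far towards the large pan's handle. I'll shift it outward 3 mm, lower it to just above the rim and check again there.

drive_tool([
  {"dp": [10, 0, -2], "roll": 0, "jaw": 10},
  {"dp": [25, 0, -3], "roll": 0, "jaw": 10},
  {"dp": [40, 0, -3], "roll": 0, "jaw": 10},
  {"dp": [55, 0, -3], "roll": 0, "jaw": 10},
  {"dp": [66, 0, -3], "roll": 0, "jaw": 10},
  {"dp": [72, 0, -3], "roll": 0, "jaw": 10},
  {"dp": [74, 0, -3], "roll": 0, "jaw": 10},
  {"dp": [74, 0, -3], "roll": 0, "jaw": 10},
  {"dp": [74, 0, -3], "roll": 0, "jaw": 10},
  {"dp": [74, 0, -3], "roll": 0, "jaw": 10},
])

```text
t: 9.4
tcp_pos: [0.5453, -0.2629, 0.0897]
tool_rot: [0.601, -0.373, -0.6, -0.373]
wrist_force: [-0.8, -0.0, -1.1]
gripper_width: 0.0195
```

```bash
python3 - <<'E'
from station import env
from h import *
s=env.state();print(s['wrist_force'],s['tcp_pos'])
c=env.calibration("scene")
im=env.snapshot("scene");cv2.imwrite("pics/scene7f.png",im[:,:,::-1])
cr=cv2.resize(im[160:220,220:310,::-1],None,fx=8,fy=8,interpolation=cv2.INTER_CUBIC)
def pan(o,ang,z,L,W):
    u=np.array([np.cos(ang),np.sin(ang),0]);v=np.array([-u[1],u[0],0])
    return np.array([o+u*a*L/2+v*b*W/2+np.array([0,0,z]) for a,b in [(-1,0),(1,0),(0,1),(0,-1)]])
a=np.radians(-63.8);t=s['tcp_pos']*[1,1,0];o=t-.0958*np.array([np.cos(a),np.sin(a),0])
for P,col in [(pan(o,a,s['tcp_pos'][2]-.0343+.05,.098,.07),(0,0,255)),(pan(np.array([.5016,-.1743,0]),a,.046,.120,.092),(255,0,0))]:
    q=(proj(c,P)-[220,160]+.5)*8
    for x in q: cv2.circle(cr,tuple(int(i) for i in x),3,col,-1)
cv2.imwrite("pics/scene7.png",cr)
E
```

```text
[-0.80795207 -0.01884826 -1.11598751] [ 0.54534068 -0.26286714  0.08974586]
```

View pics/scene7.png

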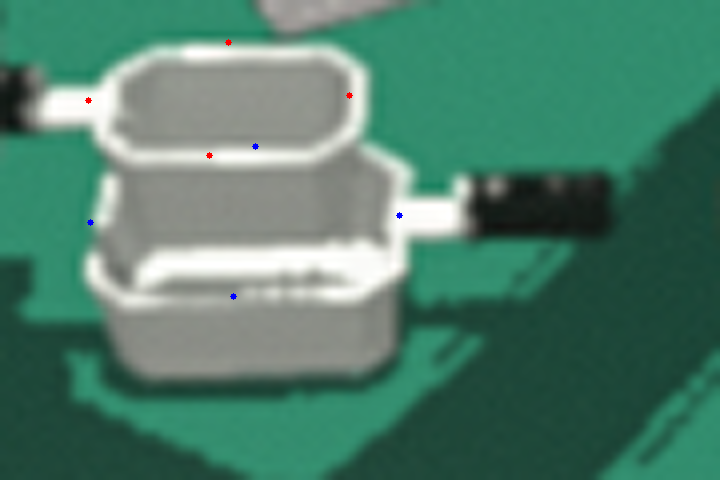

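drive_tool([
  {"dp": [4, 0, -1], "roll": 0, "jaw": 10},
  {"dp": [9, 0, -1], "roll": 0, "jaw": 10},
  {"dp": [14, 0, -1], "roll": 0, "jaw": 10},
  {"dp": [19, 0, -1], "roll": 0, "jaw": 10},
  {"dp": [24, 0, -1], "roll": 0, "jaw": 10},
  {"dp": [29, 0, -1], "roll": 0, "jaw": 10},
  {"dp": [34, 0, -1], "roll": 0, "jaw": 10},
  {"dp": [38, 0, -1], "roll": 0, "jaw": 10},
  {"dp": [38, 0, -1], "roll": 0, "jaw": 10},
  {"dp": [38, 0, -1], "roll": 0, "jaw": 10},
])

```text
t: 10.7
tcp_pos: [0.5457, -0.2638, 0.0516]
tool_rot: [0.601, -0.373, -0.6, -0.373]
wrist_force: [-0.2, 0.3, -1.8]
gripper_width: 0.0189
```

```bash
python3 - <<'E'
from station import env
from h import *
s=env.state();print(s['wrist_force'],s['moment'],s['tcp_pos'],s['gripper_width'])
im=env.snapshot("scene")
cv2.imwrite("pics/scene8.png",cv2.resize(im[160:220,220:310,::-1],None,fx=8,fy=8,interpolation=cv2.INTER_CUBIC))
im=env.snapshot("top");cv2.imwrite("pics/top8.png",cv2.resize(im[150:250,330:450,::-1],None,fx=5,fy=5,interpolation=cv2.INTER_CUBIC))
print(env.state()['wrist_force'])
E
```

```text
[-0.20003651  0.29503737 -1.81306098] [-0.20507681 -0.10434674  0.00217524] [ 0.5457176  -0.26380214  0.05158141] 0.018858005524708673
[ 0.28057975  0.28115236 -2.01588235]
```

View pics/scene8.png

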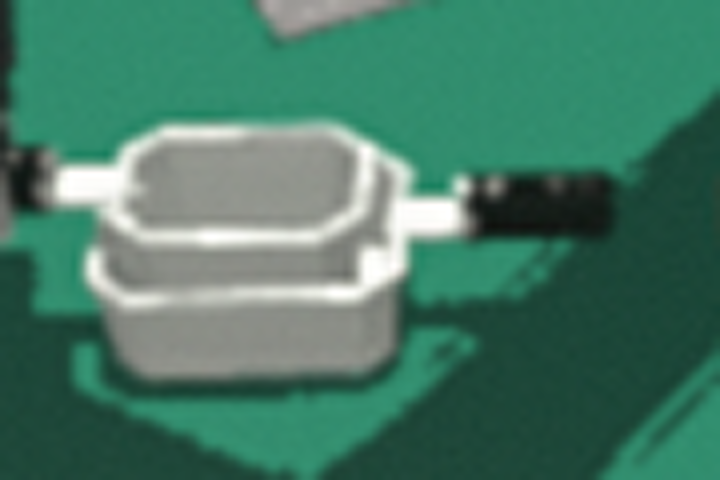

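View pics/top8.png

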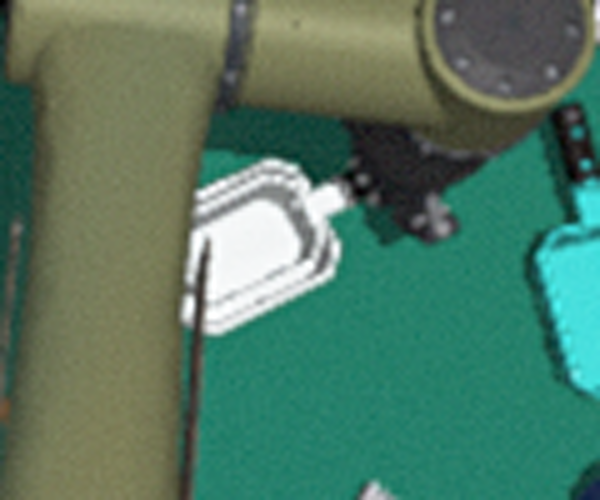

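It is inside the rim, roughly centred, with no contact force. I'll lower it the rest of the way slowly.

drive_tool([
  {"dp": [3, 0, 0], "roll": 0, "jaw": 10},
  {"dp": [6, 0, 0], "roll": 0, "jaw": 10},
  {"dp": [8, 0, 0], "roll": 0, "jaw": 10},
  {"dp": [10, 0, 0], "roll": 0, "jaw": 10},
  {"dp": [11, 0, 0], "roll": 0, "jaw": 10},
  {"dp": [12, 0, 0], "roll": 0, "jaw": 10},
  {"dp": [13, 0, 0], "roll": 0, "jaw": 10},
  {"dp": [13.5, 0, 0], "roll": 0, "jaw": 10},
  {"dp": [13.5, 0, 0], "roll": 0, "jaw": 10},
  {"dp": [13.5, 0, 0], "roll": 0, "jaw": 10},
])

```text
t: 12.05
tcp_pos: [0.5457, -0.2638, 0.0381]
tool_rot: [0.601, -0.373, -0.6, -0.373]
wrist_force: [0.4, -0.3, -1.2]
gripper_width: 0.0191
```

```bash
python3 - <<'E'
from station import env
from h import *
s=env.state();print(s['wrist_force'],s['moment'],s['tcp_pos'],s['gripper_width'])
im=env.snapshot("scene")
cv2.imwrite("pics/scene9.png",cv2.resize(im[160:220,220:310,::-1],None,fx=8,fy=8,interpolation=cv2.INTER_CUBIC))
E
```

```text
[ 0.39968861 -0.28367301 -1.24515228] [-0.20967384 -0.04055143 -0.00043514] [ 0.54570195 -0.26384866  0.03811028] 0.019061431548591416
```

View pics/scene9.png

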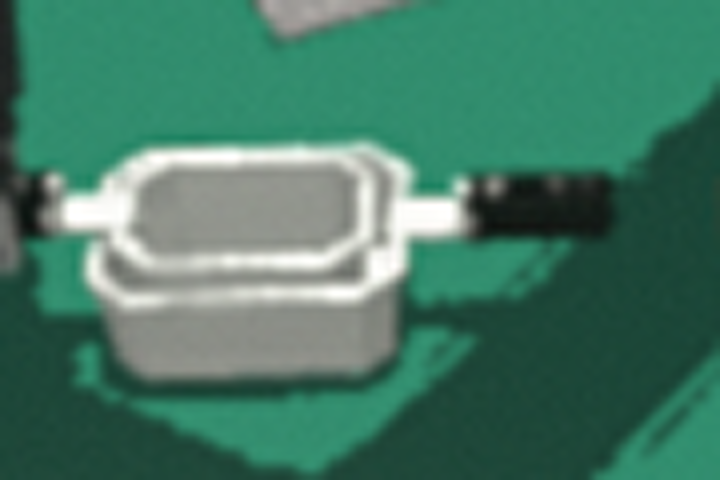

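drive_tool([
  {"dp": [0.4, 0, 0], "roll": 0, "jaw": 10},
  {"dp": [0.8, 0, 0], "roll": 0, "jaw": 10},
  {"dp": [1.0, 0, 0], "roll": 0, "jaw": 10},
  {"dp": [1.2, 0, 0], "roll": 0, "jaw": 10},
  {"dp": [1.3, 0, 0], "roll": 0, "jaw": 10},
  {"dp": [1.4, 0, 0], "roll": 0, "jaw": 10},
  {"dp": [1.5, 0, 0], "roll": 0, "jaw": 10},
  {"dp": [1.5, 0, 0], "roll": 0, "jaw": 10},
  {"dp": [1.5, 0, 0], "roll": 0, "jaw": 10},
  {"dp": [1.5, 0, 0], "roll": 0, "jaw": 10},
])

```text
t: 13.35
tcp_pos: [0.5459, -0.2641, 0.0375]
tool_rot: [0.601, -0.373, -0.6, -0.373]
wrist_force: [-1.9, -0.7, 6.4]
gripper_width: 0.0187
```

```bash
python3 - <<'E'
from station import env
s=env.state();print(s['wrist_force'],s['moment'],s['tcp_pos'],s['gripper_width'])
E
```

```text
[-1.86667617 -0.69127196  6.42347995] [0.02604638 0.71480928 0.08147969] [ 0.54592165 -0.26407886  0.03745708] 0.01865114770026895
```

It touches the floor at TCP z = 37.5 mm, against 37.3 expected for home. I'll ease off slightly, open and withdraw.

drive_tool([
  {"dp": [-0.5, 0, 0], "roll": 0, "jaw": 10},
  {"dp": [-0.5, 0, 0], "roll": 0, "jaw": 20},
  {"dp": [-0.5, 0, 0], "roll": 0, "jaw": 25},
  {"dp": [-0.5, 0, 0], "roll": 0, "jaw": 35},
  {"dp": [-0.5, 0, 0], "roll": 0, "jaw": 45},
  {"dp": [-0.5, 0, 0], "roll": 0, "jaw": 50},
  {"dp": [-0.5, 0, 0], "roll": 0, "jaw": 50},
  {"dp": [-10, 0, 0], "roll": 0, "jaw": 50},
  {"dp": [-30, 0, 0], "roll": 0, "jaw": 50},
  {"dp": [-50, 0, 0], "roll": 0, "jaw": 50},
])

```text
t: 14.6
tcp_pos: [0.546, -0.2639, 0.0887]
tool_rot: [0.601, -0.373, -0.6, -0.373]
wrist_force: [0.0, 0.9, 1.1]
gripper_width: 0.0499
```

drive_tool([
  {"dp": [-30, 0, 0], "roll": 0, "jaw": 50},
  {"dp": [-60, 0, 0], "roll": 0, "jaw": 50},
  {"dp": [-90, 0, -20], "roll": 0, "jaw": 50},
  {"dp": [-110, 0, -40], "roll": 0, "jaw": 50},
  {"dp": [-120, 0, -60], "roll": 0, "jaw": 50},
  {"dp": [-120, -20, -60], "roll": 0, "jaw": 50},
  {"dp": [-120, -40, -60], "roll": 0, "jaw": 50},
  {"dp": [-120, -50, -60], "roll": 0, "jaw": 50},
  {"dp": [-120, -50, -60], "roll": 0, "jaw": 50},
  {"dp": [-120, -50, -60], "roll": 0, "jaw": 50},
])

```text
t: 15.85
tcp_pos: [0.6167, -0.2954, 0.2066]
tool_rot: [0.601, -0.373, -0.6, -0.373]
wrist_force: [0.3, -0.2, 0.8]
gripper_width: 0.0498
```

```bash
python3 - <<'E'
from station import env
from h import *
s=env.state();print(s['t'],s['wrist_force'],s['tcp_pos'])
im=env.snapshot("scene");cv2.imwrite("pics/scene10f.png",im[:,:,::-1])
cv2.imwrite("pics/scene10.png",cv2.resize(im[160:220,220:310,::-1],None,fx=8,fy=8,interpolation=cv2.INTER_CUBIC))
im=env.snapshot("wrist");cv2.imwrite("pics/wrist10.png",im[:,:,::-1])
E
```

```text
15.85 [ 0.25170283 -0.15908688  0.79649656] [ 0.61668955 -0.29542066  0.2066266 ]
```

View pics/scene10.png

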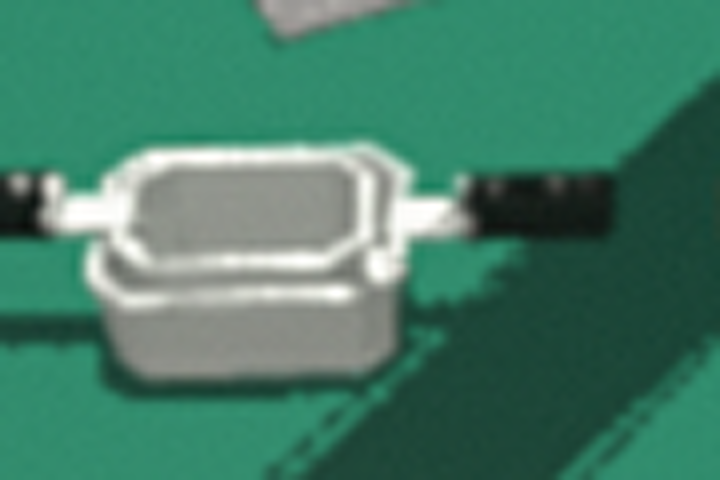

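View pics/wrist10.png

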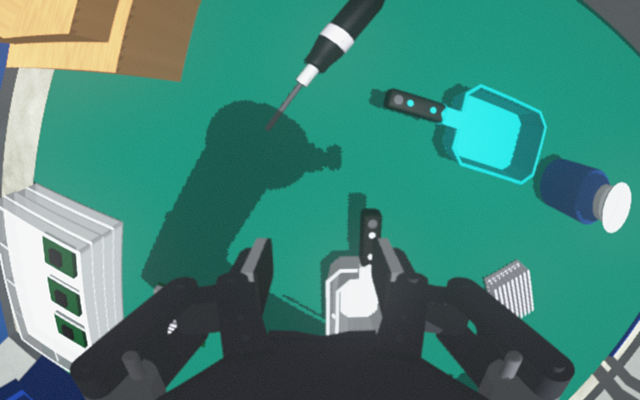

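View pics/scene10f.png

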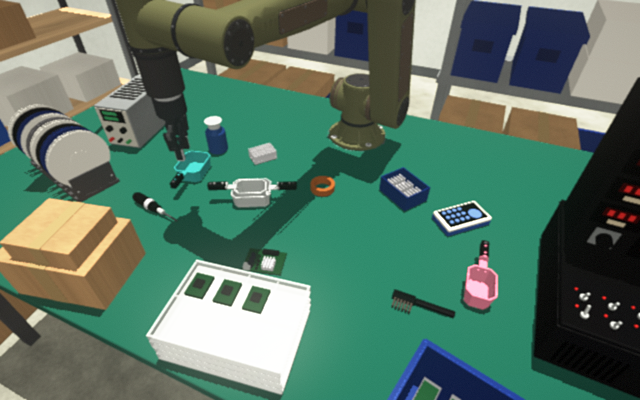

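The pans look nested. I'll bring the camera over them for a closer check.

drive_tool([
  {"dp": [-10, 5, 20], "roll": 0, "jaw": 50},
  {"dp": [-20, 15, 50], "roll": 0, "jaw": 50},
  {"dp": [-30, 25, 85], "roll": 0, "jaw": 50},
  {"dp": [-30, 35, 120], "roll": 0, "jaw": 50},
  {"dp": [-30, 45, 155], "roll": 0, "jaw": 50},
  {"dp": [-30, 50, 190], "roll": 0, "jaw": 50},
  {"dp": [-30, 50, 210], "roll": 0, "jaw": 50},
  {"dp": [-30, 50, 220], "roll": 0, "jaw": 50},
  {"dp": [-30, 50, 220], "roll": 0, "jaw": 50},
  {"dp": [-30, 50, 220], "roll": 0, "jaw": 50},
])

```text
t: 17.2
tcp_pos: [0.475, -0.1207, 0.2362]
tool_rot: [-0.6, 0.374, 0.6, 0.373]
wrist_force: [-0.1, -0.9, 0.2]
gripper_width: 0.05
```

```bash
python3 meas.py 11; python3 - <<'E'
from h import *
c=dict(np.load("w11.npz"));im=cv2.imread("pics/wrist11.png")
cv2.imwrite("pics/crop11.png",cv2.resize(im[0:260,200:440],None,fx=2.3,fy=2.3,interpolation=cv2.INTER_CUBIC))
E
```

```text
17.2 [ 0.47500142 -0.12070162  0.23619332] 0.00782525917810383
```

View pics/crop11.png

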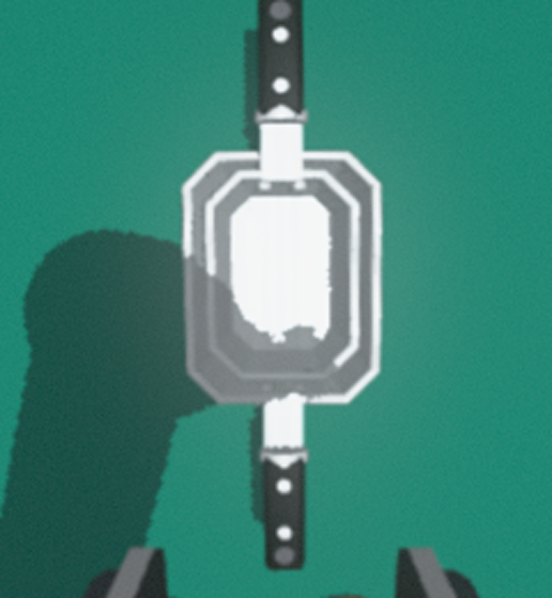

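The small pan is lengthwise and evenly spaced all round, with the handles at opposite ends and the gripper clear. I'm handing in.

```bash
python3 -c "
from station import env
print(env.hand_in(), env.state()['t'])"
```

```text
the job is handed in; nothing more can be done
the job is handed in; nothing more can be done
```

The small steel pan is nested lengthwise in the large one, with the handles at opposite ends. I lifted it by its grip, turned it about 62° and lowered it in slowly. It touched the large pan's floor at TCP z = 37.5 mm, where about 37.3 mm was expected. I then opened the gripper and backed off, and handed in at about 17 s.

- **Fit:** the last wrist picture shows an even gap all round, both handles in line at opposite ends, and the gripper clear of the pans. In the scene view the two rims look parallel.
- **Other items:** nothing else on the bench looked disturbed in the last full scene picture, but I did not measure each item.
- **Flatness:** I judged this from the contact height and the parallel rims, not from a direct tilt measurement.
- **Disagreements:** the scene camera and the wrist camera differed by about 3–4 mm along the handle. I corrected for it before the pan went in. The stud check for droop after lifting was unclear on one stud because of glare.
- **Force:** the wrist force when it touched down was about 6 N, the highest of the readings I took after each move.
- **Refused move:** my first move call was refused because I left out the jaw value. The arm did not move, and I sent it again.

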